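# Push the big clip-lid container into line beside the lunchbox

## Robot

A 6-joint arm with a two-finger parallel gripper is mounted at the origin on the work surface. World frame = base frame: x ahead of the robot, y to its left, z up, the work surface at z = 0. Lengths are in m, angles in rad, forces in N, time in s.
With the tool pointing down it reaches from about 0.25 to 0.725 m from the base axis. Payload 4 kg.
Tool frame: the origin (TCP) lies between the finger pads; the fingertips stand 8 mm ahead of it and the grasp point (between the pads) lies 11 mm behind it; z points along the fingers, y is the line along which they close (so a half turn about z gives the same grasp; the last joint's range is limited). The gripper opens to 85 mm and grips with 20 to 120 N. Pads are 22 mm wide; open, the fingers measure 114 mm over their backs; the gripper's body (76 mm by 85 mm) begins 54 mm behind the grasp point. The pads swing forward as they close: fully open they stand 13 mm farther back than shut.
Start: joints at [-1.221, 0.241, 0.005, 1.335, 0, 1.571], TCP at [0.171, -0.47, 0.239] pointing down, gripper open.
Joint ranges: [-2.72, 2.72], [-1.05, 1.87], [-1.09, 1.28], [-1.99, 2.15], [-1.42, 1.44], [-3.14, 3.14]. Speed limits (rad/s): [2.79, 2.79, 3.14, 3.14, 3.14, 3.14].

## Interface

Orientations are given as [roll, pitch, yaw] about the fixed x, y, z axes, in that order (R = Rz(yaw) Ry(pitch) Rx(roll)).
In Python, from cell import robot, capture, camera_info, trace, landmark_of gives the robot as it stands. The module is installed in compiled form; this text tells all that it offers.
- The arm moves only by the tool jog_arm, never from a script. Its argument "commands" is a list that holds one entry, the list of rows, each a list of 5 numbers: the shift along the tool's x, y, z in cm, then the turn about the tool's z in units of 8 degrees (1.0 is 8 degrees), then the closure, from -1 (fully open) to 1 (shut), so that 0 is half open. A call has 1 to 20 rows; each row shifts and turns the commanded pose from where the row before left it, along the tool's axes as they then stand; what a row does not reach is not made up. A row lasts 1/10 s, in which the tool goes at most 50 mm and 8.59 degrees, less where a joint would pass 70% of its speed; a pose out of reach is approached as far as the arm can. A call with a gripper value outside its range is refused whole. The fingers move at their own pace and stop on an object; "squeeze" is the grip in N (left out, the last holds). Time passes only in rows, so rows that do not move let the fingers close. It gives the time, the measured TCP pose, the force, the opening and the grip force at its end, in the units of the state.
- robot.get_obs(): the state, without advancing time (a new reading comes with each control period).
- capture(name): name is "scene" or "top" or "wrist"; returns the picture (384x512x3 uint8, red, green, blue); there is no depth.
- camera_info(name): a dict with "K" (3x3 intrinsics, pixels), "extrinsics" (4x4, takes a point from camera to world coordinates); the wrist camera has in their place "T_tool_cam" (4x4, takes a point from camera to tool coordinates, whose origin is the TCP and whose axes are the flange's). Camera axes: x right, y down, z forward; pixel columns grow to the right and rows downward; lengths in m; the calibration is good to about 2 mm. The wrist camera is an equidistant fisheye: a pixel r from the principal point sees the ray r / f radians off the axis. A picture is of the moment at which its call begins: read the wrist's pose just before it. camera_info takes no time and is no camera call.
- robot.job_done(): hands the job in; it is judged then, once.
Trained networks look in the newest picture that a camera, given by its name, has taken for a name from the list of things; names that differ only in an ending like _2 or _b are one class to them, and where a whole thing is asked for, a point or a joint stands for the part that bears it (a point fixed in the world has none). Each returns a list of dicts, best first, with "p" (0 to 1); they miss things now and then, are a little off and sometimes report something else, mostly with a low value. They report only what shows in the picture. A call takes as long as a camera call. They do not tell look-alikes from the thing itself.
- trace(query, camera): "pixels" (384x512 bool, what is visible of it).
- landmark_of(query, camera): "position" ([x, y, z] in m, in world coordinates, good to about 4 mm: a listed point, or the origin of a listed thing).
The state is a dict: "time": time; "qpos": joint angles; "dq": joint speeds; "joint_efforts": joint torques, N m; "ee_pos": TCP position; "tcp_rot": TCP orientation; "ft_force": force on the tool from outside, world axes, zero at the start; "torque": the same for the moment, N m; "gripper_width": opening from 0.0 (shut) to 1.0 (fully open); "grip_force": force on a finger pad.
Only numpy, scipy, OpenCV 4.12 (cv2) and the standard library are available. Lean on these libraries where they do the work, as an engineer would, in place of code of your own. Each camera call takes 0.05 s, during which the arm holds its last target. There are 200 camera calls.

## Task

Push the larger clear clip-lid container along the counter so that it stands in the row: its long side flat against the wooden rail and its end touching the lunchbox. Only push it with the fingers, never lift or tip it, and do not shove the lunchbox out of its place. Leave the small container, measuring cup, trivet and spatula where they are.

Things in the scene. Friction and masses are not known exactly. Their poses are not given: they have to be found in the camera images.
- container: the larger clear plastic container with a white clip-on lid, to be pushed: a closed upright box 110 (its x) by 150 (its y, the long way) by 60 mm high, same outline from bottom to lid, about 0.25 to 0.5 kg, loose. Origin at the centre of its underside, z up. At the start it stands skewed, its +x side roughly towards the rail, in front of the gap between lunchbox and small container.
- rail: low straight wooden rail fixed on the counter beyond the container, the stop: 20 mm thick (x) by 680 long (y) by 30 mm high. Origin at the centre of its underside; its x axis points away from the robot, square to the rail, so its face towards the robot lies 10 mm on the -x side of the origin; y runs along it.
- lunchbox: purple lunchbox, a carrying handle lying on its lid: 120 (x) by 170 (y) by 62 mm high (72 at the handle), about 0.7 to 1 kg, loose: it slides if pushed hard. It stands almost touching the rail, towards its left or right end (varies), long side parallel to it. Origin at the centre of its underside; y runs along the rail, its ends are 85 mm from the origin along y.
- small_container: the smaller clear container with a white clip-on lid, 90 by 90 by 50 mm high, loose, near the other end of the rail; to be left alone. Origin at the centre of its underside.
- cup: steel measuring cup, 68 mm across, 50 mm high, flat handle at the rim reaching 105 mm from the cup's axis along its +y; loose, left alone. Origin at the centre of its underside.
- trivet: round wooden trivet, a disc 140 mm across and 12 mm thick, lying flat; left alone. Origin at the centre of its underside.
- spatula: yellow spatula, 260 mm long, lying flat beyond the rail, lengthwise along its own x; left alone. Origin near its middle at counter level.
Not all that is in view belongs to the job. Of the things shaped like the lunchbox, the purple one is meant.

How it is judged:
By the outcome, as a careful person would: the job done as asked, in the order asked, and still so for the second after the job is handed in, with the robot touching nothing.
It also fails if it takes over 45 s, if anything falls off the work surface, if the arm or the gripper's body presses on something with over 40 N, if the wrist force passes 120 N, or if a joint passes its speed limit or range.

## Working session

There is one attempt and no reset: what is moved stays moved. The work goes in short steps, Python scripts to look and compute and a tool call to move; the robot and the scene stay as the last step left them, time stands still between calls to the robot, and variables do not carry over. Pictures are saved under pics/ and viewed, at most 10 in all, crops included, and the job is handed in when it is done.

Besides the shell and the picture viewer there is one more tool, called after "Call:" as name(argument=value, ...), one argument or row to a line, values as JSON. jog_arm: Moves the arm, as the interface text tells. Its arguments: {"type":"object","properties":{"commands":{"type":"array"},"squeeze":{"type":"number"}},"required":["commands"]}

```bash
mkdir -p pics; cat > h.py <<'E'
from cell import *
import numpy as np, cv2
def save(cam,name):
    im=capture(cam); cv2.imwrite(f'pics/{name}.png',cv2.cvtColor(im,cv2.COLOR_RGB2BGR)); return im
def proj(cam,P):
    c=camera_info(cam); T=np.linalg.inv(c['extrinsics']); p=(T[:3,:3]@np.atleast_2d(P).T).T+T[:3,3]; q=(c['K']@p.T).T; return q[:,:2]/q[:,2:]
def back(cam,uv,z):
    c=camera_info(cam); E=np.array(c['extrinsics']); uv=np.atleast_2d(np.float64(uv)); d=np.c_[uv,np.ones(len(uv))]@np.linalg.inv(c['K']).T@E[:3,:3].T
    o=E[:3,3]; return (o+d*((z-o[2])/d[:,2])[:,None])[:,:2]
E
python3 - <<'E'
from h import *
np.set_printoptions(precision=4,suppress=True)
o=robot.get_obs(); print(o['ee_pos'],o['tcp_rot'],o['time'])
save('top','top1'); save('scene','scene1')
for cam in('top','scene'):
  print(cam,camera_info(cam)['extrinsics'][:3,3] if hasattr(camera_info(cam)['extrinsics'],'shape') else camera_info(cam)['extrinsics'])
  for n in('container','lunchbox','small_container','rail','cup','trivet'):
    print(n,[(np.round(d['position'],3),round(d['p'],2)) for d in landmark_of(n,cam)[:3]])
E
```

```text
[ 0.1711 -0.4691  0.2384] [-3.1395  0.      0.3498] 0.0
top [0.4282 0.1491 1.4957]
container [(array([0.534, 0.052, 0.002]), 0.92)]
lunchbox [(array([0.611, 0.246, 0.002]), 0.8), (array([ 0.596,  0.491, -0.   ]), 0.64), (array([ 0.376,  0.594, -0.   ]), 0.56)]
small_container [(array([ 0.59 , -0.208,  0.005]), 0.86)]
rail [(array([ 0.675,  0.017, -0.001]), 0.59)]
cup [(array([0.368, 0.336, 0.004]), 0.57)]
trivet [(array([ 0.348, -0.338, -0.003]), 0.67)]
scene [1.1858 0.9782 0.7414]
container [(array([0.535, 0.052, 0.002]), 0.91)]
lunchbox [(array([0.596, 0.492, 0.001]), 0.95), (array([ 0.613,  0.245, -0.003]), 0.64), (array([ 0.372,  0.596, -0.   ]), 0.56)]
small_container [(array([ 0.595, -0.208, -0.002]), 0.96)]
rail [(array([ 0.673,  0.016, -0.004]), 0.75)]
cup [(array([ 0.369,  0.337, -0.002]), 0.66)]
trivet [(array([ 0.347, -0.338,  0.001]), 0.93)]
```

View pics/top1.png

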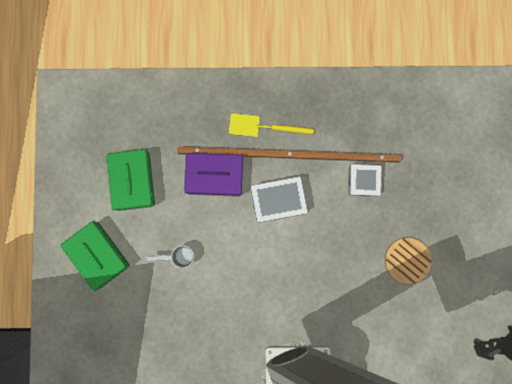

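```bash
python3 - <<'E'
from h import *
np.set_printoptions(precision=4,suppress=True)
capture('top')
for n,z in(('container',.06),('lunchbox',.062),('small_container',.05),('rail',.03)):
  for d in trace(n,'top')[:2]:
    m=d['pixels'].astype(np.uint8); c=max(cv2.findContours(m,0,2)[0],key=cv2.contourArea).reshape(-1,2)
    w=back('top',c,z); r=cv2.minAreaRect((w*1000).astype(np.float32)); print(n,round(d['p'],2),r, c.mean(0))
    print(cv2.boxPoints(r).round())
E
```

```text
container 0.93 ((533.6141967773438, 54.60546875), (116.54631805419922, 154.22174072265625), 9.796515464782715) [277.6212 200.6061]
[[463. 121.]
 [489. -31.]
 [604. -11.]
 [578. 141.]]
lunchbox 0.86 ((609.2786254882812, 245.12655639648438), (172.19520568847656, 127.69242095947266), 86.7167739868164) [209.5405 176.7297]
[[541. 163.]
 [668. 156.]
 [678. 327.]
 [550. 335.]]
lunchbox 0.85 ((377.8402099609375, 588.8431396484375), (171.5077362060547, 131.64959716796875), 35.64192199707031) [ 94.2353 257.1882]
[[270. 592.]
 [347. 485.]
 [486. 585.]
 [409. 692.]]
small_container 0.72 ((588.655029296875, -203.67938232421875), (95.49164581298828, 93.0563735961914), 88.51280975341797) [364.8667 180.4667]
[[ 541. -250.]
 [ 634. -253.]
 [ 636. -157.]
 [ 543. -155.]]
rail 0.94 ((670.8731079101562, 16.499725341796875), (672.6344604492188, 25.675304412841797), 87.36029052734375) [278.1429 153.9429]
[[ 643. -319.]
 [ 668. -320.]
 [ 699.  352.]
 [ 674.  353.]]
```

The top view shows the purple lunchbox at (213,174), the skewed container at (279,199), the rail running from (180,150) to (402,158), and the small container at (366,180). The estimates agree with the sizes given. The rail is yawed about -2.6°, the container needs about -12.4° to align, and it must move 75 mm towards the rail and 35 mm along it.

I'll move behind the container with the fingers open and parallel to the rail.

Call:
jog_arm(
  commands=[
    [[0,0,0,0.95,-1],[0,0,0,0.95,-1],[0,0,0,0.95,-1],[1.46,-3.36,0,0,-1],[1.46,-3.36,0,0,-1],[1.46,-3.36,0,0,-1],[1.46,-3.36,0,0,-1],[1.46,-3.36,0,0,-1],[1.46,-3.36,0,0,-1],[1.46,-3.36,0,0,-1],[1.46,-3.36,0,0,-1],[1.46,-3.36,0,0,-1],[1.46,-3.36,0,0,-1],[1.46,-3.36,0,0,-1],[1.46,-3.36,0,0,-1],[1.46,-3.36,0,0,-1],[1.46,-3.36,0,0,-1],[1.46,-3.36,0,0,-1],[1.46,-3.36,0,0,-1],[0,0,0,0,-1]],
  ],
)

```text
time: 2.95
ee_pos: [0.4303, 0.0131, 0.2401]
tcp_rot: [-3.106, -0.001, 0.007]
ft_force: [-1.5, -0.4, 0.0]
gripper_width: 0.998
grip_force: 0.0
```

Call:
jog_arm(
  commands=[
    [[0,0,0,0,-1],[0,0,0,0,-1],[0,0,0,0,-1],[0,0,0,0,-1]],
  ],
)

```text
time: 3.35
ee_pos: [0.4284, 0.0114, 0.2403]
tcp_rot: [-3.106, 0.0, 0.003]
ft_force: [1.2, 0.4, -0.2]
gripper_width: 1.002
grip_force: 0.0
```

Call:
jog_arm(
  commands=[
    [[0,-1.95,0,0.35,-1],[0,-1.95,0,0,-1],[0,0,3.5,0,-1],[0,0,3.5,0,-1],[0,0,3.5,0,-1],[0,0,3.5,0,-1],[0,0,3.5,0,-1],[0,0,2.5,0,-1],[0,0,1.2,0,-1],[0,0,0,0,-1],[0,0,0,0,-1],[0,0,0,0,-1],[0,0,0,0,-1]],
  ],
)

```text
time: 4.65
ee_pos: [0.4291, 0.0226, 0.0314]
tcp_rot: [-3.072, -0.0, 0.006]
ft_force: [0.1, -0.5, -0.5]
gripper_width: 1.001
grip_force: 0.0
```

```bash
python3 - <<'E'
from h import *
o=robot.get_obs(); print(o['ee_pos'],o['tcp_rot'],o['ft_force'])
save('scene','s2')
E
```

```text
[0.429125   0.0226456  0.03143786] [-3.07220965e+00 -1.15906963e-04  6.02592616e-03] [ 0.09249457 -0.50828158 -0.53243381]
```

View pics/s2.png

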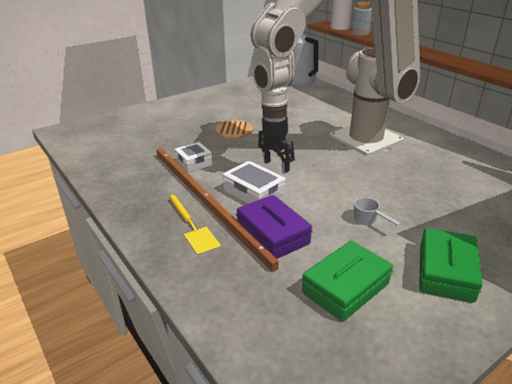

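```bash
python3 - <<'E'
from h import *
np.set_printoptions(precision=4,suppress=True)
o=robot.get_obs(); print(o['qpos'],o['dq'],o['joint_efforts'],o['torque'])
E
```

```text
[ 0.005   0.323  -0.498   0.7501  0.0694  3.1406] [-0.0005  0.0038 -0.0046 -0.0026 -0.0006  0.0007] [  0.006  -33.819   17.9937   0.009    0.2243  -0.    ] [-0.1138  0.0115 -0.0378]
```

Call:
jog_arm(
  commands=[
    [[0,-1,0,0,-1],[0,-1,0,0,-1],[0,0,0,0,-1],[0,0,0,0,-1],[0,0,0,0,-1]],
  ],
)

```text
time: 5.2
ee_pos: [0.428, 0.0312, 0.0318]
tcp_rot: [-3.063, 0.002, 0.02]
ft_force: [-0.7, 0.1, 0.4]
gripper_width: 0.997
grip_force: 0.0
```

```bash
python3 - <<'E'
from h import *
np.set_printoptions(precision=4,suppress=True)
o=robot.get_obs(); print(o['qpos'],o['dq'],o['joint_efforts'],o['torque'])
E
```

```text
[ 0.0188  0.3231 -0.4969  0.7534  0.0783  3.1406] [-0.0021  0.0015  0.0006  0.0006  0.0016 -0.0004] [  0.0416 -33.9745  18.0349   0.0179   0.2541  -0.    ] [-0.1207 -0.0336  0.034 ]
```

Joint 6 is at its range limit, and that causes the tilt. I'll lift clear and take the equivalent half turn back.

Call:
jog_arm(
  commands=[
    [[0,0,-4,0,-1],[0,0,-4,0,-1],[0,0,0,-1,-1],[0,0,0,-1,-1],[0,0,0,-1,-1],[0,0,0,-1,-1],[0,0,0,-1,-1],[0,0,0,-1,-1],[0,0,0,-1,-1],[0,0,0,-1,-1],[0,0,0,-1,-1],[0,0,0,-1,-1],[0,0,0,-1,-1],[0,0,0,-1,-1],[0,0,0,-1,-1],[0,0,0,-1,-1],[0,0,0,-1,-1],[0,0,0,-1,-1],[0,0,0,-1,-1],[0,0,0,-1,-1]],
  ],
)

```text
time: 7.2
ee_pos: [0.4282, 0.0248, 0.1114]
tcp_rot: [3.08, -0.048, 2.54]
ft_force: [0.3, 0.0, 0.1]
gripper_width: 1.005
grip_force: 0.0
```

Call:
jog_arm(
  commands=[
    [[0,0,0,-1,-1],[0,0,0,-1,-1],[0,0,0,-1,-1],[0,0,0,-1,-1],[0,0,0,0,-1],[0,0,0,0,-1],[0,0,0,0,-1],[0,0,0,0,-1]],
  ],
)

```text
time: 8.0
ee_pos: [0.4283, 0.0249, 0.1116]
tcp_rot: [3.064, -0.008, 3.09]
ft_force: [-0.5, 0.3, -0.7]
gripper_width: 1.001
grip_force: 0.0
```

Call:
jog_arm(
  commands=[
    [[0,1.3,3,0,-1],[0,1.3,3,0,-1],[0,0,2,0,-1],[0,0,1.2,0,-1],[0,0,0,0,-1],[0,0,0,0,-1],[0,0,0,0,-1]],
  ],
)

```text
time: 8.7
ee_pos: [0.4302, 0.0579, 0.0227]
tcp_rot: [3.063, -0.006, 3.091]
ft_force: [0.6, -0.0, 0.6]
gripper_width: 1.0
grip_force: 0.0
```

Call:
jog_arm(
  commands=[
    [[-0.4,0,0,0,-1],[-0.5,0,0,0,-1],[-0.5,0,0,0,-1],[-0.5,0,0,0,-1],[-0.5,0,0,0,-1],[-0.5,0,0,0,-1],[-0.5,0,0,0,-1],[-0.5,0,0,0,-1],[-0.5,0,0,0,-1],[-0.5,0,0,0,-1],[-0.5,0,0,0,-1],[-0.5,0,0,0,-1],[-0.5,0,0,0,-1],[-0.5,0,0,0,-1],[0,0,0,0,-1],[0,0,0,0,-1]],
  ],
)

```text
time: 10.3
ee_pos: [0.4987, 0.0544, 0.0214]
tcp_rot: [3.064, -0.007, 3.091]
ft_force: [-0.6, 0.1, -0.9]
gripper_width: 1.003
grip_force: 0.0
```

```bash
cat >> h.py <<'E'
def fit(n,z,cam='top'):
    capture(cam)
    for d in trace(n,cam)[:1]:
        c=max(cv2.findContours(d['pixels'].astype(np.uint8),0,2)[0],key=cv2.contourArea).reshape(-1,2)
        r=cv2.minAreaRect((back(cam,c,z)*1000).astype(np.float32)); print(n,round(d['p'],2),np.round(r[0],1),np.round(r[1],1),round(r[2],1))
        print(cv2.boxPoints(r).round().tolist())
E
python3 - <<'E'
from h import *
save('top','t3'); im=cv2.imread('pics/t3.png')[120:280,150:410]; cv2.imwrite('pics/t3c.png',cv2.resize(im,None,fx=3,fy=3,interpolation=2))
fit('container',.06); fit('lunchbox',.062)
E
```

```text
container 0.81 [570.3  39.8] [150.7 106.7] 89.4
[[516.0, -35.0], [623.0, -36.0], [625.0, 115.0], [518.0, 116.0]]
lunchbox 0.97 [609.4 244.6] [169.7 122.8] 87.1
[[544.0, 163.0], [666.0, 157.0], [675.0, 326.0], [552.0, 332.0]]
```

View pics/t3c.png

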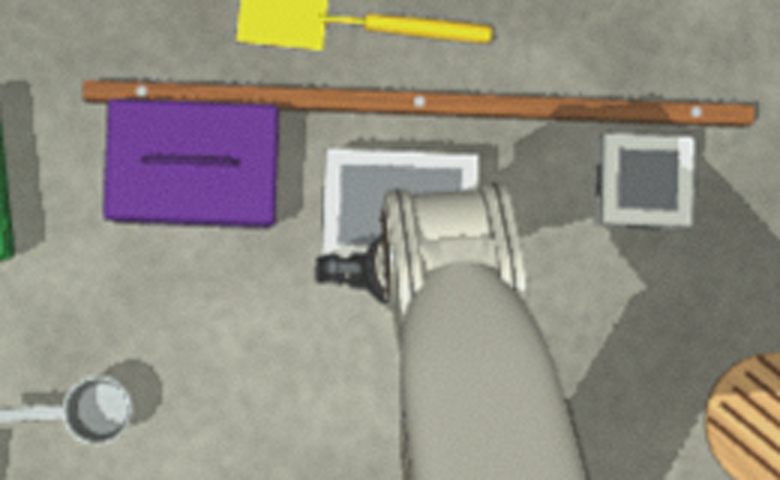

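The container is at crop (400,200), nearly parallel to the rail. About 40 mm is left to the rail and 45 mm to the lunchbox. I'll keep pushing.

Call:
jog_arm(
  commands=[
    [[-0.4,0,0,0,-1],[-0.4,0,0,0,-1],[-0.4,0,0,0,-1],[-0.4,0,0,0,-1],[-0.4,0,0,0,-1],[-0.4,0,0,0,-1],[-0.4,0,0,0,-1],[-0.4,0,0,0,-1],[-0.3,0,0,0,-1],[-0.2,0,0,0,-1],[0,0,0,0,-1],[0,0,0,0,-1]],
  ],
)

```text
time: 11.75
ee_pos: [0.5358, 0.0527, 0.0211]
tcp_rot: [3.064, -0.007, 3.092]
ft_force: [-0.4, -0.2, -0.1]
gripper_width: 1.003
grip_force: 0.0
```

Call:
jog_arm(
  commands=[
    [[-0.2,0,0,0,-1],[-0.2,0,0,0,-1],[0,0,0,0,-1],[0,0,0,0,-1]],
  ],
)

```text
time: 12.15
ee_pos: [0.5394, 0.0525, 0.021]
tcp_rot: [3.064, -0.007, 3.092]
ft_force: [-0.2, 0.1, 1.1]
gripper_width: 0.998
grip_force: 0.4
```

Call:
jog_arm(
  commands=[
    [[-0.2,0,0,0,-1],[-0.2,0,0,0,-1],[0,0,0,0,-1]],
  ],
)

```text
time: 12.45
ee_pos: [0.5436, 0.0523, 0.021]
tcp_rot: [3.064, -0.007, 3.092]
ft_force: [-0.3, -0.1, -0.4]
gripper_width: 0.998
grip_force: 0.4
```

Call:
jog_arm(
  commands=[
    [[-0.2,0,0,0,-1],[0,0,0,0,-1],[0,0,0,0,-1]],
  ],
)

```text
time: 12.75
ee_pos: [0.5443, 0.0522, 0.0208]
tcp_rot: [3.064, -0.009, 3.092]
ft_force: [-4.5, 0.8, 3.9]
gripper_width: 1.004
grip_force: 2.4
```

Call:
jog_arm(
  commands=[
    [[-0.1,0,0,0,-1],[0,0,0,0,-1],[1,0,0,0,-1],[1,0,-1,0,-1],[0,0,-4,0,-1],[0,0,-5,0,-1],[0,-3.2,0,0,-0.2],[-1.7,-3.2,0,0,-0.2],[-1.7,-3.2,0,0,-0.2],[-1.7,-3.2,0,0,-0.2],[-1.7,0,0,0,-0.2],[-1.7,0,0,-1,-0.2],[0,0,0,-1,-0.2],[0,0,0,-1,-0.2],[0,0,0,-1,-0.2],[0,0,0,-1,-0.2],[0,0,0,-1,-0.2],[0,0,0,-1,-0.2],[0,0,0,-1,-0.2],[0,0,0,-1,-0.2]],
  ],
)

```text
time: 14.75
ee_pos: [0.6053, -0.0865, 0.1112]
tcp_rot: [3.113, 0.072, -1.93]
ft_force: [0.3, 1.2, 1.0]
gripper_width: 0.603
grip_force: 0.0
```

Call:
jog_arm(
  commands=[
    [[0,0,0,-1,-0.2],[0,0,0,-1,-0.2],[0,0,0,-0.25,-0.2],[0,0,0,0,-0.2],[0,0,0,0,-0.2],[0,0,0,0,-0.2]],
  ],
)

```text
time: 15.35
ee_pos: [0.6051, -0.0864, 0.1105]
tcp_rot: [3.134, 0.078, -1.622]
ft_force: [-0.3, 1.2, 0.4]
gripper_width: 0.597
grip_force: 0.0
```

```bash
python3 - <<'E'
from h import *
save('top','t4'); im=cv2.imread('pics/t4.png')[120:280,150:410]; cv2.imwrite('pics/t4c.png',cv2.resize(im,None,fx=3,fy=3,interpolation=2))
fit('container',.06); fit('lunchbox',.062); fit('small_container',.05)
save('scene','s4');fit('container',.06,'scene');print([d['position'] for d in landmark_of('container','scene')],[d['position'] for d in landmark_of('container','top')],robot.get_obs()['qpos'])
E
```

```text
container 0.73 [607.6  36.6] [150.9 115.9] 88.9
[[548.0, -38.0], [664.0, -40.0], [667.0, 111.0], [551.0, 113.0]]
lunchbox 0.95 [376.7 589.9] [173.9 133.1] 36.1
[[267.0, 592.0], [346.0, 485.0], [486.0, 587.0], [408.0, 695.0]]
container 0.88 [624.6  75.9] [213.9 128.8] 86.7
[[554.0, -27.0], [683.0, -35.0], [695.0, 179.0], [566.0, 186.0]]
[[0.6043, 0.0329, -0.0013]] [[0.6105, 0.0344, 0.0007]] [-0.17868644  0.55099643  0.12376666  1.16143814  0.07638901 -1.69992783]
```

View pics/t4c.png

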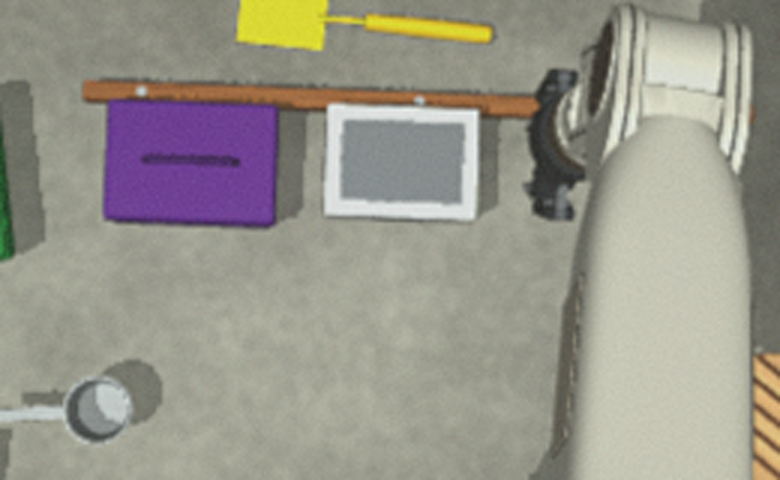

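Picture: the container at crop x 327–478 is flat on the rail, and the gap to the lunchbox end (x 277) is about 49 mm. The fingers are beyond the container's far end. I'll descend and push along the rail.

Call:
jog_arm(
  commands=[
    [[0,0,3,0,-0.2],[0,0,3,0,-0.2],[0,0,2,0,-0.2],[0,0,0.8,0,-0.2],[0,0,0,0,-0.2],[0,0,0,0,-0.2]],
  ],
)

```text
time: 16.55
ee_pos: [0.6055, -0.0797, 0.0234]
tcp_rot: [3.135, 0.078, -1.621]
ft_force: [-0.2, -0.1, -0.1]
gripper_width: 0.601
grip_force: 0.0
```

Call:
jog_arm(
  commands=[
    [[-0.5,0,0.04,0,-0.2],[-0.5,0,0.04,0,-0.2],[-0.5,0,0.04,0,-0.2],[-0.5,0,0.04,0,-0.2],[-0.5,0,0.04,0,-0.2],[-0.5,0,0.04,0,-0.2],[-0.5,0,0.04,0,-0.2],[-0.5,0,0.04,0,-0.2],[-0.5,0,0.04,0,-0.2],[-0.5,0,0.04,0,-0.2],[-0.5,0,0.04,0,-0.2],[0,0,0,0,-0.2],[0,0,0,0,-0.2]],
  ],
)

```text
time: 17.85
ee_pos: [0.6073, -0.0236, 0.0222]
tcp_rot: [3.134, 0.079, -1.621]
ft_force: [0.7, -0.1, 0.1]
gripper_width: 0.598
grip_force: 0.0
```

```bash
python3 - <<'E'
from h import *
save('top','t5'); im=cv2.imread('pics/t5.png')[120:240,180:320]; cv2.imwrite('pics/t5c.png',cv2.resize(im,None,fx=5,fy=5,interpolation=2))
fit('container',.06);fit('lunchbox',.062)
E
```

```text
container 0.65 [609.1  63.8] [150.1 115.2] 87.2
[[548.0, -8.0], [663.0, -14.0], [670.0, 136.0], [555.0, 142.0]]
lunchbox 0.92 [596.  488.6] [172.8 127.8] 6.4
[[503.0, 543.0], [517.0, 416.0], [689.0, 435.0], [675.0, 562.0]]
```

View pics/t5c.png

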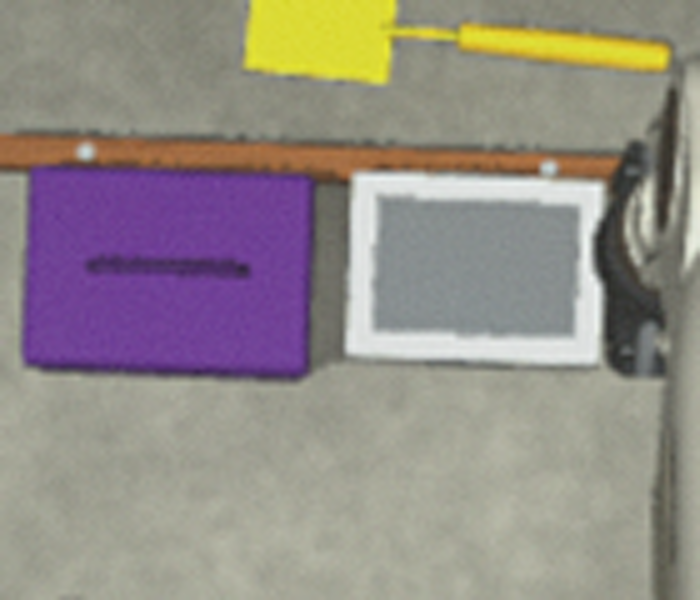

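The container is flat on the rail. The gap spans crop x 312–348, about 21 mm. I'll push 16 mm, then measure the edges at sub-pixel level.

Call:
jog_arm(
  commands=[
    [[-0.4,0,0.03,0,-0.2],[-0.4,0,0.03,0,-0.2],[-0.4,0,0.03,0,-0.2],[-0.4,0,0.03,0,-0.2],[0,0,0,0,-0.2],[0,0,0,0,-0.2]],
  ],
)

```text
time: 18.7
ee_pos: [0.6083, -0.0078, 0.0225]
tcp_rot: [3.134, 0.079, -1.621]
ft_force: [0.1, -0.2, 1.1]
gripper_width: 0.596
grip_force: 0.0
```

```bash
cat >> h.py <<'E'
def edges(im):
    # profile along rail direction at z=.06; s = position along t from rail origin
    n=np.array([.9989,-.046]); t=np.array([.046,.9989]); o=np.array([.673,.0165])
    s=np.arange(-.08,.36,.0005); x=np.linspace(-.10,-.04,25)
    S,X=np.meshgrid(s,x); P=np.c_[(o+X.reshape(-1,1)*n+S.reshape(-1,1)*t),np.full(S.size,.061)]
    uv=proj('top',P).astype(np.float32).reshape(S.shape+(2,))
    v=cv2.remap(im,uv[...,0],uv[...,1],cv2.INTER_LINEAR).astype(float).mean(0)
    pur=v[:,2]-v[:,1]; g=v[:,1]
    def cross(f,lo,hi,th):
        k=[i for i in range(len(s)-1) if lo<s[i]<hi and (f[i]-th)*(f[i+1]-th)<=0]; return [round(s[i]*1000,1) for i in k]
    print('purple edges',cross(pur,.05,.36,(pur[(s>.2)&(s<.25)].mean()+0)/2),'white edges',cross(g,.03,.2,165))
    print('g:',[(round(s[i]*1000),int(g[i]),int(pur[i])) for i in range(len(s)) if .115<s[i]<.165][::6])
E
python3 - <<'E'
from h import *
for f in('top1','t4','t5'): print(f); edges(cv2.cvtColor(cv2.imread(f'pics/{f}.png'),4))
print('now'); edges(save('top','t6')); print(robot.get_obs()['ee_pos'],robot.get_obs()['ft_force'])
E
```

```text
top1
purple edges [np.float64(140.5), np.float64(307.5)] white edges [np.float64(53.0)]
g: [(115, 113, -9), (118, 110, -9), (121, 110, -9), (124, 111, -8), (127, 111, -8), (130, 111, -8), (133, 110, -9), (136, 106, -8), (139, 83, 10), (142, 56, 56), (145, 61, 80), (148, 66, 84), (151, 66, 84), (154, 67, 83), (157, 66, 84), (160, 66, 84), (163, 64, 84)]
t4
purple edges [np.float64(140.5), np.float64(307.5)] white edges [np.float64(75.5), np.float64(92.5)]
g: [(115, 111, -9), (118, 108, -9), (121, 108, -8), (124, 109, -8), (127, 109, -8), (130, 109, -8), (133, 109, -9), (136, 104, -8), (139, 80, 10), (142, 54, 56), (145, 59, 80), (148, 65, 84), (151, 65, 82), (154, 64, 83), (157, 64, 83), (160, 64, 83), (163, 64, 83)]
t5
purple edges [np.float64(140.5), np.float64(307.5)] white edges [np.float64(101.5), np.float64(117.5)]
g: [(115, 216, -1), (118, 161, -4), (121, 110, -7), (124, 107, -8), (127, 110, -8), (130, 110, -8), (133, 110, -9), (136, 105, -9), (139, 82, 10), (142, 55, 56), (145, 60, 80), (148, 66, 85), (151, 66, 84), (154, 65, 84), (157, 65, 84), (160, 65, 84), (163, 64, 85)]
now
purple edges [np.float64(140.5), np.float64(307.5)] white edges [np.float64(117.0), np.float64(134.0)]
g: [(115, 144, 1), (118, 172, 0), (121, 213, -1), (124, 225, -1), (127, 224, -1), (130, 224, -2), (133, 192, -4), (136, 111, -6), (139, 78, 10), (142, 54, 56), (145, 61, 80), (148, 66, 85), (151, 67, 84), (154, 66, 83), (157, 66, 84), (160, 66, 84), (163, 65, 84)]
[ 0.60836598 -0.0079488   0.02251615] [0.71538336 0.26719057 0.57991247]
```

Call:
jog_arm(
  commands=[
    [[-0.2,0,0.02,0,-0.2],[-0.2,0,0.015,0,-0.2],[0,0,0,0,-0.2],[0,0,0,0,-0.2]],
  ],
)

```text
time: 19.15
ee_pos: [0.6085, -0.0044, 0.0224]
tcp_rot: [3.134, 0.078, -1.621]
ft_force: [0.1, -1.1, 0.1]
gripper_width: 0.597
grip_force: 0.6
```

```bash
python3 - <<'E'
from h import *
edges(save('top','t7')); print(robot.get_obs()['ee_pos'],robot.get_obs()['ft_force'])
E
```

```text
purple edges [np.float64(140.5), np.float64(307.5)] white edges [np.float64(120.0), np.float64(136.5)]
g: [(115, 141, 1), (118, 144, 1), (121, 174, 0), (124, 215, -1), (127, 224, -1), (130, 224, -1), (133, 224, -2), (136, 187, -6), (139, 92, 8), (142, 51, 56), (145, 60, 80), (148, 66, 84), (151, 66, 84), (154, 65, 84), (157, 65, 85), (160, 66, 84), (163, 65, 84)]
[ 0.60847362 -0.00437173  0.02243608] [ 0.05583252 -1.47813275  1.37720559]
```

Call:
jog_arm(
  commands=[
    [[-0.1,0,0.01,0,-0.2],[0,0,0,0,-0.2],[0,0,0,0,-0.2]],
  ],
)

```text
time: 19.5
ee_pos: [0.6086, -0.0035, 0.0224]
tcp_rot: [3.134, 0.078, -1.621]
ft_force: [-0.5, -1.4, 2.4]
gripper_width: 0.598
grip_force: 1.1
```

```bash
python3 - <<'E'
from h import *
edges(save('top','t8')); print(robot.get_obs()['ee_pos'],robot.get_obs()['ft_force'],robot.get_obs()['joint_efforts'])
E
```

```text
purple edges [np.float64(141.0), np.float64(307.5)] white edges [np.float64(121.0), np.float64(137.0)]
g: [(115, 141, 1), (118, 142, 1), (121, 163, 0), (124, 205, -1), (127, 225, -1), (130, 224, -1), (133, 226, -1), (136, 201, -4), (139, 106, 7), (142, 52, 55), (145, 58, 81), (148, 66, 85), (151, 66, 84), (154, 65, 84), (157, 65, 84), (160, 65, 84), (163, 65, 84)]
[ 0.60854396 -0.00350296  0.0224428 ] [-0.47458554 -2.11829068  1.68162941] [ 1.35316774e+00 -4.97735739e+01  2.08967346e+01 -2.07830843e-02
  8.68146457e-01  2.14584265e-02]
```

Call:
jog_arm(
  commands=[
    [[-0.1,0,0.01,0,-0.2],[0,0,0,0,-0.2],[0,0,0,0,-0.2]],
  ],
)

```text
time: 19.85
ee_pos: [0.6086, -0.0023, 0.0224]
tcp_rot: [3.134, 0.078, -1.621]
ft_force: [-0.0, -2.2, 1.6]
gripper_width: 0.598
grip_force: 1.2
```

```bash
python3 - <<'E'
from h import *
im=save('top','t9');edges(im); o=robot.get_obs();print(o['ee_pos'],o['ft_force'],o['joint_efforts'][0],o['grip_force'])
c=cv2.imread('pics/t9.png')[130:210,180:300]; cv2.imwrite('pics/t9c.png',cv2.resize(c,None,fx=6,fy=6,interpolation=0))
E
```

```text
purple edges [np.float64(141.5), np.float64(307.5)] white edges [np.float64(122.5), np.float64(138.0)]
g: [(115, 142, 1), (118, 141, 1), (121, 149, 1), (124, 185, 0), (127, 221, -1), (130, 224, 0), (133, 225, -1), (136, 215, -4), (139, 146, 1), (142, 62, 49), (145, 57, 81), (148, 66, 85), (151, 66, 84), (154, 66, 84), (157, 65, 84), (160, 65, 84), (163, 66, 84)]
[ 0.6085955  -0.00233476  0.02238812] [ 0.31670079 -3.05412989  2.11984932] 1.3877896964550018 1.1557949194684625
```

View pics/t9c.png

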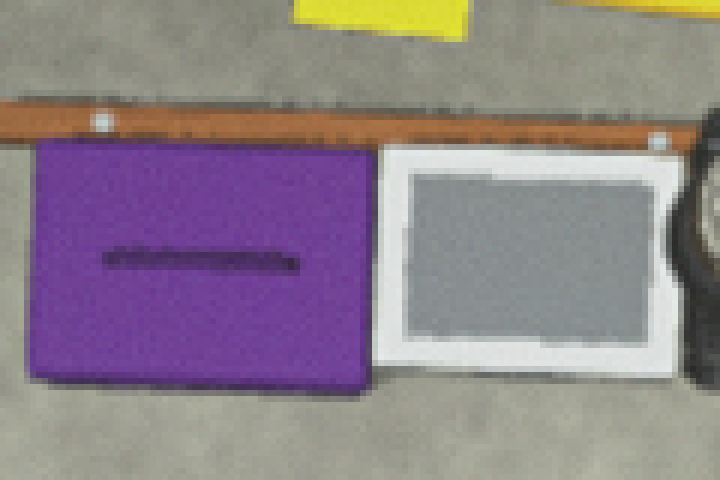

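The ends are nearly meeting: a sliver is left at crop (378,160), and the lunchbox's far edge has not moved. One more millimetre.

Call:
jog_arm(
  commands=[
    [[-0.1,0,0.01,0,-0.2],[0,0,0,0,-0.2],[0,0,0,0,-0.2]],
  ],
)

```text
time: 20.2
ee_pos: [0.6086, -0.0013, 0.0223]
tcp_rot: [3.134, 0.078, -1.621]
ft_force: [-0.1, -2.0, 2.3]
gripper_width: 0.597
grip_force: 1.2
```

```bash
python3 - <<'E'
from h import *
im=save('top','t10');edges(im); o=robot.get_obs();print(o['ee_pos'],o['ft_force'],o['joint_efforts'][0],o['grip_force'])
for f in('t8','t9','t10'):
    # purple far end & gap profile, pixel columns at rows near rail / front
    c=cv2.imread(f'pics/{f}.png').astype(int)
    print(f,'far',(c[160:188,180:192,2]-c[160:188,180:192,1]).mean(0).astype(int),'rail',c[157:163,238:248,1].mean(0).astype(int),'front',c[180:188,238:248,1].mean(0).astype(int))
E
```

```text
purple edges [np.float64(141.5), np.float64(307.5)] white edges [np.float64(123.0), np.float64(139.0)]
g: [(115, 141, 1), (118, 140, 1), (121, 144, 1), (124, 173, 0), (127, 214, 0), (130, 224, -1), (133, 225, -1), (136, 223, -3), (139, 180, 0), (142, 76, 42), (145, 56, 80), (148, 64, 85), (151, 65, 85), (154, 65, 84), (157, 65, 84), (160, 64, 84), (163, 65, 84)]
[ 0.60863369 -0.00127086  0.02231163] [-0.44377118 -2.47289757  1.74387456] 1.3735413551330566 1.1331219552084804
t8 far [ 0 -1 -1 -1  2 24 43 46 45 45 45 45] rail [ 63  66  65  55  51 122 209 227 225 224] front [ 66  66  57  50 121 210 227 224 225 201]
t9 far [-1 -1 -1 -2  3 24 43 46 46 45 45 45] rail [ 66  65  64  51  67 190 226 225 223 225] front [ 67  66  54  63 185 225 225 224 225 192]
t10 far [ 0  0 -1 -2  2 24 43 46 45 45 46 45] rail [ 65  65  63  50  66 202 229 224 224 203] front [ 66  66  52  68 201 229 224 224 217 183]
```

Call:
jog_arm(
  commands=[
    [[-0.1,0,0.01,0,-0.2],[0,0,0,0,-0.2],[0,0,0,0,-0.2]],
  ],
)

```text
time: 20.55
ee_pos: [0.6087, -0.001, 0.0223]
tcp_rot: [3.134, 0.077, -1.622]
ft_force: [-0.5, -6.0, 2.6]
gripper_width: 0.6
grip_force: 2.5
```

```bash
cat >> h.py <<'E'
def st(f):
    im=save('top',f);edges(im); o=robot.get_obs();print(o['ee_pos'],o['ft_force'],o['joint_efforts'][0],o['grip_force'])
    c=cv2.imread(f'pics/{f}.png').astype(int)
    print(f,'far',(c[160:188,180:192,2]-c[160:188,180:192,1]).mean(0).astype(int),'rail',c[157:163,238:248,1].mean(0).astype(int),'front',c[180:188,238:248,1].mean(0).astype(int))
E
python3 -c "
from h import *
st('t11')"
```

```text
purple edges [np.float64(141.5), np.float64(307.5)] white edges [np.float64(123.5), np.float64(139.5)]
g: [(115, 142, 1), (118, 141, 0), (121, 144, 1), (124, 171, 0), (127, 212, 0), (130, 225, -1), (133, 224, -1), (136, 224, -3), (139, 185, -1), (142, 78, 40), (145, 56, 80), (148, 64, 86), (151, 65, 84), (154, 66, 84), (157, 65, 84), (160, 65, 85), (163, 64, 84)]
[ 0.60872337 -0.00100297  0.02232011] [ 0.16042631 -5.36023301  2.96273527] 3.0073902010917664 2.519870172254741
t11 far [-1 -1  0 -2  2 24 43 46 46 45 45 46] rail [ 66  65  65  51  72 201 228 224 225 207] front [ 64  66  52  69 202 229 223 224 209 177]
```

The force jumped to 5.5 N and the motion stalled, so the container is touching the lunchbox, which hasn't moved. I'll retract and check.

Call:
jog_arm(
  commands=[
    [[0.5,0,0,0,-0.2],[1.5,0,-0.1,0,-0.2],[2,0,-0.2,0,-0.2],[0,0,-4,0,-0.2],[0,0,-4,0,-0.2],[0,0,-4,0,-0.2],[2,-3,0,0,-0.2],[2,-4,0,0,-0.2],[2,4,0,0,-0.2],[2,4,0,0,-0.2],[2,4,0,0,-0.2],[2,4,0,0,-0.2],[0,0,0,0,-0.2],[0,0,0,0,-0.2],[0,0,0,0,-0.2]],
  ],
)

```text
time: 22.1
ee_pos: [0.5123, -0.165, 0.1335]
tcp_rot: [3.136, 0.078, -1.621]
ft_force: [-0.5, 0.4, -0.2]
gripper_width: 0.599
grip_force: 0.0
```

```bash
python3 - <<'E'
from h import *
st('t12'); fit('container',.06); fit('small_container',.05)
for n in ('small_container','cup','trivet'): print(n,landmark_of(n,'top')[0]['position'])
a=cv2.imread('pics/t12.png')[130:210,180:310]; save('scene','s12'); b=cv2.imread('pics/s12.png')[140:260,150:320]
a=cv2.resize(a,(780,480),interpolation=2); cv2.imwrite('pics/t12c.png',a)
cv2.imwrite('pics/s12c.png',cv2.resize(b,None,fx=4.5,fy=4.5,interpolation=2))
E
```

```text
purple edges [np.float64(142.0), np.float64(307.5)] white edges [np.float64(123.5), np.float64(139.5)]
g: [(115, 142, 1), (118, 140, 1), (121, 145, 1), (124, 171, 0), (127, 211, 0), (130, 225, -1), (133, 224, -1), (136, 224, -3), (139, 185, -1), (142, 78, 39), (145, 56, 80), (148, 65, 85), (151, 66, 84), (154, 65, 84), (157, 65, 84), (160, 65, 84), (163, 65, 84)]
[ 0.51257906 -0.16477943  0.13352091] [-0.35775071  0.46222328  0.45306073] -0.38877409882843494 0.0
t12 far [-1 -1 -1 -1  3 24 44 45 46 45 45 45] rail [ 66  65  64  50  71 202 229 224 224 207] front [ 66  66  52  70 202 229 224 224 209 176]
container 0.59 [609.6  85.3] [149.2 114.3] 87.5
[[549.0, 13.0], [663.0, 8.0], [670.0, 157.0], [556.0, 162.0]]
small_container 0.66 [ 589.4 -203.7] [101.5  95.9] 88.5
[[540.0, -253.0], [636.0, -256.0], [639.0, -154.0], [543.0, -152.0]]
small_container [0.5891, -0.2122, 0.0036]
cup [0.367, 0.3387, 0.0]Traceback (most recent call last):
  File "<stdin>", line 3, in <module>
IndexError: list index out of range
```

```bash
python3 - <<'E'
from h import *
save('scene','s12'); b=cv2.imread('pics/s12.png')[140:260,150:320]; a=cv2.imread('pics/t12.png')[135:205,180:310]
a=cv2.resize(a,(520,280),interpolation=2); b=cv2.resize(b,(442,312),interpolation=2)
o=np.zeros((595,530,3),np.uint8); o[:280,:520]=a; o[282:594,:442]=b; cv2.imwrite('pics/f.png',o)
g=cv2.imread('pics/t12.png').astype(int)
for f in('t4','t12'):
  g=cv2.imread(f'pics/{f}.png').astype(int)
  for c in ((262,270),(284,292)) if f=='t4' else ((246,254),(280,288)): print(f,c,g[148:162,c[0]:c[1]].mean(1).astype(int).tolist())
E
```

```text
t4 (262, 270) [[120, 133, 131], [85, 98, 108], [64, 96, 137], [66, 108, 160], [62, 103, 154], [60, 95, 139], [120, 136, 152], [199, 208, 204], [224, 224, 220], [220, 222, 218], [221, 223, 220], [209, 211, 206], [172, 173, 168], [163, 164, 158]]
t4 (284, 292) [[130, 145, 142], [114, 126, 124], [85, 102, 120], [71, 108, 156], [98, 131, 171], [114, 135, 158], [97, 109, 121], [146, 153, 153], [219, 224, 218], [223, 224, 221], [222, 223, 220], [214, 217, 212], [183, 185, 180], [145, 145, 138]]
t12 (246, 254) [[92, 102, 102], [70, 92, 120], [67, 109, 163], [67, 110, 164], [61, 100, 150], [69, 94, 126], [156, 162, 166], [230, 230, 224], [225, 225, 222], [223, 224, 221], [210, 212, 208], [171, 171, 167], [160, 159, 153], [160, 161, 154]]
t12 (280, 288) [[129, 143, 141], [108, 118, 117], [81, 101, 122], [65, 109, 163], [67, 112, 167], [61, 99, 148], [59, 84, 118], [147, 153, 158], [229, 230, 225], [225, 226, 223], [223, 225, 223], [210, 213, 209], [164, 166, 161], [142, 142, 135]]
```

View pics/f.png

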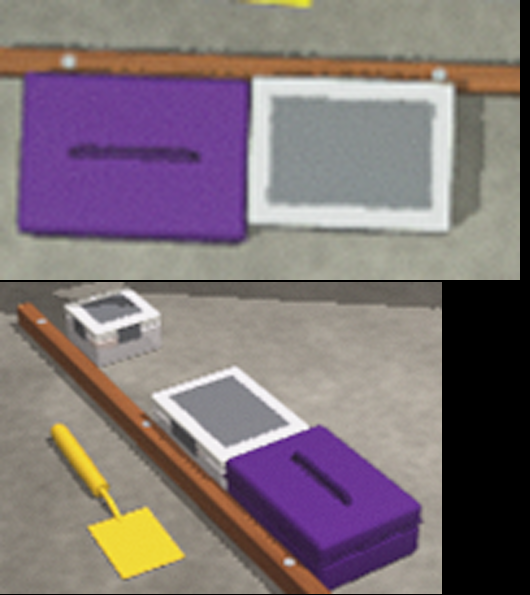

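The top view shows the container and lunchbox end to end at crop x≈248, both along the rail. As a precaution I'll nudge the container gently and squarely against the rail, since the sideways push may have drifted a few tenths of a millimetre.

Call:
jog_arm(
  commands=[
    [[-4.1,0.22,0.32,0,-0.2],[-4.1,0.22,0.32,0,-0.2],[-4.1,0.22,0.32,0,-0.2],[-4.1,0.22,0.32,0,-0.2],[-4.1,0.22,0.32,0,-0.2],[-4.1,0.22,0.32,0,-0.2],[0,0,0,1,-0.2],[0,0,0,1,-0.2],[0,0,0,1,-0.2],[0,0,0,1,-0.2],[0,0,0,1,-0.2],[0,0,0,1,-0.2],[0,0,0,1,-0.2],[0,0,0,1,-0.2],[0,0,0,1,-0.2],[0,0,0,1,-0.2],[0,0,0,1,-0.2],[0,0,0,0.25,-0.2],[0,0,0,0,-0.2],[0,0,0,0,-0.2]],
  ],
)

```text
time: 24.55
ee_pos: [0.5103, 0.0824, 0.1333]
tcp_rot: [3.064, -0.008, 3.093]
ft_force: [-0.2, -0.2, 0.0]
gripper_width: 0.597
grip_force: 0.0
```

Call:
jog_arm(
  commands=[
    [[0,0,4,0,-0.2],[0,0,4,0,-0.2],[0,0,2,0,-0.2],[0,0,1,0,-0.2],[0,0,0,0,-0.2],[-0.8,0,0,0,-0.2],[-0.8,0,0,0,-0.2],[-0.8,0,0,0,-0.2],[-0.5,0,0,0,-0.2],[-0.3,0,0,0,-0.2],[-0.1,0,0,0,-0.2],[0,0,0,0,-0.2],[0,0,0,0,-0.2]],
  ],
)

```text
time: 25.85
ee_pos: [0.5424, 0.0893, 0.0232]
tcp_rot: [3.064, -0.008, 3.092]
ft_force: [-0.7, 0.5, 0.1]
gripper_width: 0.597
grip_force: 0.0
```

Call:
jog_arm(
  commands=[
    [[-0.15,0,0,0,-0.2],[0,0,0,0,-0.2],[0,0,0,0,-0.2]],
  ],
)

```text
time: 26.15
ee_pos: [0.5438, 0.0892, 0.0232]
tcp_rot: [3.064, -0.009, 3.092]
ft_force: [-1.3, -0.6, -0.1]
gripper_width: 0.604
grip_force: 0.0
```

Call:
jog_arm(
  commands=[
    [[-0.15,0,0,0,-0.2],[0,0,0,0,-0.2],[0,0,0,0,-0.2]],
  ],
)

```text
time: 26.45
ee_pos: [0.5438, 0.0892, 0.0228]
tcp_rot: [3.064, -0.012, 3.092]
ft_force: [-4.9, 1.0, 1.6]
gripper_width: 0.596
grip_force: 0.0
```

Call:
jog_arm(
  commands=[
    [[-0.1,0,0,0,-0.2],[0,0,0,0,-0.2],[0,0,0,0,-0.2]],
  ],
)

```text
time: 26.75
ee_pos: [0.5438, 0.0892, 0.0225]
tcp_rot: [3.064, -0.014, 3.092]
ft_force: [-7.5, 1.1, 2.8]
gripper_width: 0.601
grip_force: 0.0
```

The container is seated against the rail: 7.5 N with no motion. I'll retract and do a final check.

Call:
jog_arm(
  commands=[
    [[0.5,0,0,0,-0.2],[1.5,0,0,0,-0.2],[2,0,0,0,-0.2],[0,0,-4,0,-0.2],[0,0,-4,0,-0.2],[0,0,-4,0,-0.2],[3,-2,0,0,-0.2],[3,-2,0,0,-0.2],[0,0,0,0,-0.2],[0,0,0,0,-0.2],[0,0,0,0,-0.2]],
  ],
)

```text
time: 27.85
ee_pos: [0.4469, 0.0451, 0.1412]
tcp_rot: [3.063, -0.005, 3.092]
ft_force: [0.3, 0.7, 0.1]
gripper_width: 0.601
grip_force: 0.0
```

```bash
python3 - <<'E'
from h import *
st('t13'); fit('container',.06)
a=cv2.imread('pics/t13.png')[135:205,180:310]; cv2.imwrite('pics/t13c.png',cv2.resize(a,(780,420),interpolation=2))
E
```

```text
purple edges [np.float64(141.5), np.float64(307.5)] white edges [np.float64(123.0), np.float64(139.5)]
g: [(115, 143, 1), (118, 143, 1), (121, 145, 1), (124, 173, 0), (127, 214, -1), (130, 226, -1), (133, 226, -1), (136, 226, -3), (139, 186, -1), (142, 79, 41), (145, 57, 81), (148, 65, 86), (151, 66, 86), (154, 66, 85), (157, 67, 85), (160, 66, 85), (163, 66, 85)]
[0.44690699 0.04518361 0.1409936 ] [ 0.34980302  0.01556933 -0.31517564] -0.13540138956159353 0.0
t13 far [-1  0 -1 -1  3 25 44 46 46 45 46 46] rail [ 64  67  64  49  76 205 230 226 226 208] front [ 68  66  53  69 203 231 225 225 214 182]
container 0.91 [610.7  85.3] [147.9 115.6] 89.0
[[552.0, 12.0], [667.0, 10.0], [670.0, 158.0], [554.0, 160.0]]
```

View pics/t13c.png

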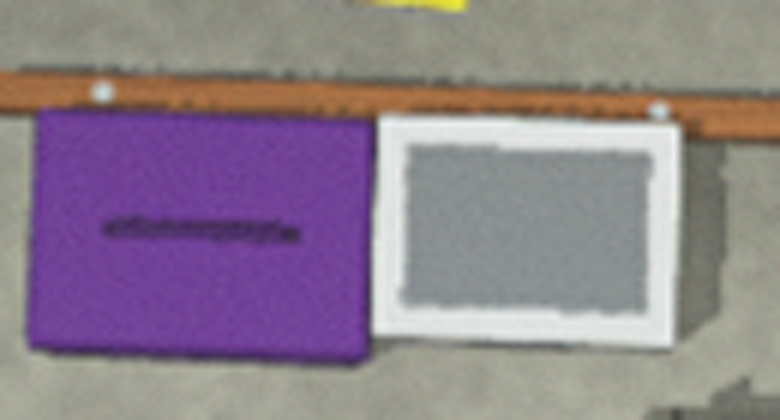

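The container lies flat on the rail with its end touching the lunchbox at crop x≈375. The lunchbox has not moved, so I'm handing in.

```bash
python3 -c "
from cell import robot
print(robot.job_done())"
```

```text
the job is handed in; nothing more can be done
None
```

The larger container now stands flat against the rail with its end touching the purple lunchbox, which stayed in place, and the job was handed in at about 28 s of the 45 s allowed.

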